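# Clamp a clock movement in its turnbuckle holder

## Robot

A 6-joint arm with a two-finger parallel gripper is mounted at the origin on the work surface. World frame = base frame: x ahead of the robot, y to its left, z up, the work surface at z = 0. Lengths are in m, angles in rad, forces in N, time in s.
With the tool pointing down it reaches from about 0.35 to 0.8 m from the base axis. Payload 7.3 kg.
Tool frame: the origin (TCP) lies between the finger pads; the fingertips stand 25 mm ahead of it and the grasp point (between the pads) lies 6 mm ahead of it (r.tip_extent is the distance from the TCP to the fingertips, in m); z points along the fingers, y is the direction in which the jaws open and shut (so a half turn about z gives the same grasp; the last joint's range is limited). The gripper opens to 85 mm and grips with 20 to 120 N. Pads are 22 mm wide; open, the fingers measure 114 mm over their backs; the gripper's body (76 mm by 85 mm) begins 54 mm behind the grasp point. The pads swing forward as they close: fully open they stand 13 mm farther back than shut.
Start: joints at [-1.311, 0.342, 1.524, -0, 1.275, -0.146], TCP at [0.207, -0.482, 0.256] pointing down, gripper open.
Joint ranges: [-2.53, 2.53], [-0.77, 2.02], [0.04, 2.7], [-1, 4.14], [0.28, 2.66], [-3.11, 3.11]. Speed limits (rad/s): [2.57, 2.57, 3.14, 3.14, 3.14, 3.14].

## Interface

Orientations are given as a unit quaternion [x, y, z, w].
In Python, from workcell import r, command_gripper, optics gives the robot as it stands. The module is installed in compiled form; this text tells all that it offers. Calls block until the motion is done:
- r.reach(position, orientation): joint-space move of the TCP to a pose.
- r.move_straight(position, orientation=None, speed=0.15, max_force=None): straight line of the TCP; orientation=None keeps the orientation; speed is the mean speed in m/s. With max_force (N) it stops when the force on the tool has changed by that much, and returns True; else False.
- r.movej(angles): joint-space move.
- command_gripper(opening, force=None): finger opening in m; force is the grip in N (None keeps the last); returns when the fingers have stopped.
- r.hold(seconds).
- r.solve_ik(position, orientation): joint angles nearest the present ones, or None.
- r.read_state(): the state.
- optics.get_image(name): name is "scene" or "top"; returns (picture, depth): 400x640x3 uint8, red, green, blue; 400x640 float32, m along the optical axis (not along the pixel's ray), 0 where there is no reading.
- optics.camera_model(name): a dict with "K" (3x3 intrinsics, pixels), "k1" (the pictures are not rectified: a ray, as slopes to the right and down, at radius r is drawn at 1 + k1 r^2 times it, then the intrinsics apply), "R" (3x3) and "t" (3): a world point X has camera coordinates R X + t. Camera axes: x right, y down, z forward; pixel columns grow to the right and rows downward; lengths in m; the calibration is good to about 2 mm. A picture is of the moment at which its call begins. camera_model takes no time and is no camera call.
A pose or a line that the arm cannot do raises r.PlanningError and nothing moves.
- r.finish_job(): hands the job in, once; it reports no verdict.
The state is a dict: "time_s": time; "joint_positions": joint angles; "dq": joint speeds; "tau": joint torques, N m; "eef_pos": TCP position; "eef_rot": TCP orientation; "contact_force": force on the tool from outside, world axes, zero at the start; "torque": the same for the moment, N m; "grip_width": finger opening in m.
Only numpy, scipy, OpenCV 4.12 (cv2) and the standard library are available. Lean on these libraries where they do the work, as an engineer would, in place of code of your own. Each camera call takes 0.05 s, during which the arm holds its last target. There are 200 camera calls.

## Task

Stand the brass clock movement upright on the holder's seat, squarely between the two padded jaws. Then turn the spoked turnbuckle so that both jaws draw in together, and once both pads bear on the movement nip it up by about an eighth of a turn more, so that it is held firmly but its plates are not crushed. Let go, and leave the other things on the bench alone.

Things in the scene. Friction and masses are not known exactly. Their poses are not given: they have to be found in the camera images.
- movement_center (a point): centre of the loose brass clock movement: two upright plates with wheels between, 44 mm front to back (its x), 70 mm wide (y), 90 mm tall (z), 0.75 to 1 kg; this point is 45 mm above its underside. A thin hand shaft sticks out 10 mm at the front (-x), 24 mm above the underside. Pinch it from above across the 44 mm, near the top; the jaws take the 70 mm. Either face may look forward.
- holder: the movement holder, fixed to the bench: dark base plate 200 mm (x) by 290 mm (y); the origin is the centre of its underside. Jaws close along its y, the turnbuckle's axis is parallel to y, +x points from the turnbuckle towards the seat. Two blue jaw carriages ride on guide rods above it. The jaw pads are 50 mm wide in x, level with the seat's centre, 53 to 99 mm above the bench; jaw tops 103 mm.
- seat (a point): centre of the top of the seat, an aluminium block 50 mm (x) by 44 mm (y), level, 30 mm above the bench; the underside of the movement stands here, square, its 70 mm along the holder's y. Axes as the holder's.
- jaw_left: blue jaw carriage on the holder's +y side; origin on the bench plane, at the holder's x = 0, mid-thickness of the carriage. Its black pad sits on a screwed stem: the face is about 23 mm inward of the origin, give or take 5 mm: the last user's setting, not measured. At first each pad is at least 2 mm (this one at most 13 mm) from a centred movement. The rubber gives 1 mm per 90 N.
- jaw_right: the same on the holder's -y side, its pad facing +y and fixed: the face is 27.5 mm inward of the origin. A movement shifts along y on the seat as the first pad pushes it to the other.
- turnbuckle_axis (a point): centre of the turnbuckle, 70 mm above the bench, 100 mm from the seat's centre to the holder's -x. Steel body 27 mm thick, 64 mm long, along y; in its middle plane four spokes at right angles, 7 mm thick, ends 50 mm from the axis, one red. Bearing caps 21 to 29 mm either side of the middle rise 19 mm above the axis. Push the spokes with closed fingertips from above, a quarter turn a stroke.
- turnbuckle (a joint): its angle, rad; at 0 the red spoke points up. It grows as the top moves towards the holder's -x (away from the seat): this tightens, each jaw moving in 6 mm a turn. Turning freely takes 0.15 N m (4 N on a spoke 40 mm from the axis); once both pads bear the torque climbs by about 0.17 N m per mm of jaw travel, to double in a seventh of a turn. It stays where left; overtightened, it creeps back.
- loupe: bystander: black eyeglass, 42 mm across, 34 mm tall, behind the holder
- oil_pot: bystander: black pot with a yellow lid, 40 mm across, 28 mm tall, behind the holder
- tweezers: bystander: steel tweezers 110 mm long lying flat behind the movement's first place
- spectacles: bystander: wire spectacles, 105 mm wide, 115 mm deep, 41 mm tall
- dust_dome: bystander: clear dust cover, 80 mm across, 59 mm tall
- screwdriver: bystander: red-handled screwdriver, 130 mm long

How it is judged:
On the way, in this order (a step that is already met when the one before it is completed fails the run):
1. the movement stands on the seat between the open jaws (z of movement_center in the frame of seat between 0.042 and 0.048 m and horizontal distance between movement_center and seat below 0.012 m and angle between movement_center's own z axis and vertical below 0.08 rad), for 0.2 s.
2. both jaws have been drawn in and grip the movement (contact force between each of jaw_left, jaw_right and movement above 33 N), for 0.2 s.
At the end, for the whole second after the job is handed in: the movement stands upright (within 5 degrees) on the seat, its centre within 12 mm of the seat's centre, square to the holder within 6 degrees, gripped by both jaws with at least 33 N, the turnbuckle at rest and let go (all of step 1 and all of step 2 and angle between the y axis of movement_center and the y axis of seat, either way round below 0.1 rad and velocity of joint turnbuckle below 0.1 rad/s); the robot touches nothing.
It fails at once if the plates are crushed: a jaw presses the movement with more than 100 N (contact force between any of jaw_left, jaw_right and movement above 100 N).
It fails at once if the movement is tipped over (angle between movement_center's own z axis and vertical above 0.6 rad).
It fails at once if a bystander is pushed more than 20 mm (distance of any of loupe, oil_pot, tweezers, spectacles, dust_dome, screwdriver from where it was at the start of the episode above 0.02 m).
It also fails if it takes over 72 s, if anything falls off the work surface, if the arm or the gripper's body presses on something with over 40 N, if the wrist force passes 120 N, or if a joint passes its speed limit or range.

## Working session

There is one attempt and no reset: what is moved stays moved. The work goes in short steps, each a Python script; the robot and the scene stay as the last script left them, time stands still between calls to the robot, and variables do not carry over. Pictures are saved under pics/ and viewed, about 8 in all and at most 12, crops included, and the job is handed in when it is done.

```bash
mkdir -p pics; cat > h.py <<'E'
import numpy as np, cv2
from workcell import r, command_gripper, optics
def grab(n):
    im,d=optics.get_image(n); np.savez('last_%s.npz'%n,im=im,d=d); return im,d
def cloud(n,d):
    c=optics.camera_model(n); K,R,t=map(np.asarray,(c['K'],c['R'],c['t']))
    k1=c['k1']; h,w=d.shape
    u,v=np.meshgrid(np.arange(w),np.arange(h))
    x=(u-K[0,2])/K[0,0]; y=(v-K[1,2])/K[1,1]
    D=np.array([k1,0,0,0,0.])
    p=cv2.undistortPoints(np.stack([u,v],-1).reshape(-1,1,2).astype(np.float64),K.astype(float),D).reshape(h,w,2)
    P=np.dstack([p[...,0]*d,p[...,1]*d,d])
    W=(P-t.reshape(3))@R
    W[d==0]=np.nan
    return W
def save(name,im,box=None,s=1):
    if box: a,b,c,e=box; im=im[b:e,a:c]
    im=cv2.resize(im,None,fx=s,fy=s,interpolation=cv2.INTER_CUBIC)
    cv2.imwrite('pics/'+name,im[...,::-1])
E
python3 - <<'E'
from h import *
for n in('top','scene'):
    im,d=grab(n); save(n+'0.png',im); c=optics.camera_model(n); print(n,c)
print(r.read_state()['time_s'],r.tip_extent, r.read_state()['eef_rot'])
E
```

```text
top {'K': array([[502.3110993 ,   0.        , 313.46250404],
       [  0.        , 502.3110993 , 202.38664677],
       [  0.        ,   0.        ,   1.        ]]), 'k1': -0.14092313610355445, 'R': array([[ 0.01664244, -0.99980341,  0.01077802],
       [-0.99620515, -0.01750164, -0.08525834],
       [ 0.08543021, -0.00931822, -0.99630058]]), 't': array([0.00259977, 0.60956285, 1.33815214])}
scene {'K': array([[495.12271781,   0.        , 319.77055432],
       [  0.        , 495.12271781, 194.10399302],
       [  0.        ,   0.        ,   1.        ]]), 'k1': -0.0656842598059065, 'R': array([[-0.68051077,  0.73257198,  0.01560075],
       [ 0.40690697,  0.39552459, -0.82339967],
       [-0.60937001, -0.55398429, -0.56724739]]), 't': array([ 0.4201976 , -0.18748669,  1.81773026])}
0.1 0.025 [ 9.79487527e-01  2.01503634e-01 -3.21837621e-05 -6.84033291e-04]
```

View pics/top0.png

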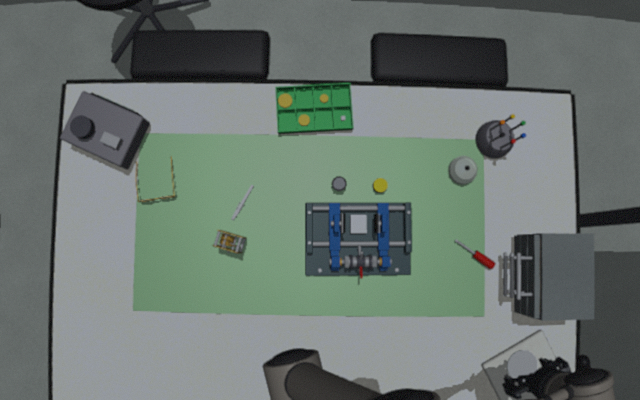

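View pics/scene0.png

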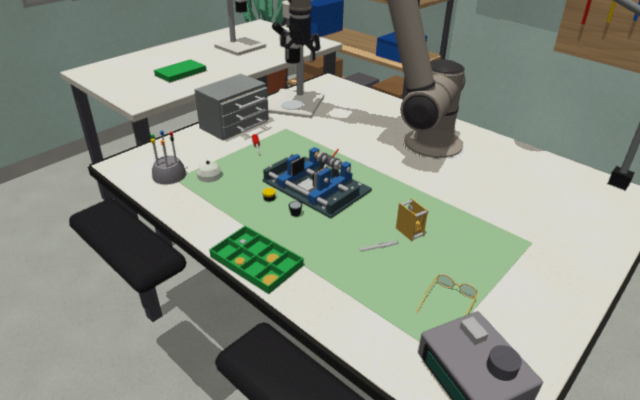

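The top view has +x up and +y left. The holder is at about (358,240) with its seat at (358,224) and the red spoke at about (361,272). The movement is at (230,242), with the tweezers, spectacles, loupe and oil pot clear of it. Next I measure from the clouds.

```bash
python3 - <<'E'
from h import *
L={n:np.load('last_%s.npz'%n) for n in('top','scene')}
W={n:cloud(n,L[n]['d']) for n in L}
save('crop.png',np.hstack([cv2.resize(L['top']['im'][190:290,200:260],None,fx=5,fy=5,interpolation=2),cv2.resize(L['top']['im'][190:290,295:420],None,fx=4,fy=5,interpolation=2)[:, :]][:2]) if 0 else L['top']['im'],(205,190,425,290),3.6)
save('crop2.png',L['scene']['im'],(255,135,435,250),4.4)
w=W['top']; z=w[...,2]
def rect(m,name):
    p=w[m]; p=p[:, :]; q=cv2.minAreaRect((p[:,:2]*1000).astype(np.float32)); print(name,m.sum(),q,'z med',np.median(p[:,2]),np.percentile(p[:,2],[5,95]))
box=np.zeros(z.shape,bool); 
b=box.copy(); b[215:270,200:260]=1
rect(b&(z>.08)&(z<.1),'movement top')
rect(b&(z>.02),'movement all')
b=box.copy(); b[195:285,297:420]=1
rect(b&(z>.006)&(z<.2),'holder all')
b=box.copy(); b[213:235,348:370]=1; rect(b&(z>.024)&(z<.036),'seat')
b=box.copy(); b[195:285,297:420]=1; rect(b&(z>.095)&(z<.112),'jawtops')
for side,(u0,u1) in dict(L=(325,347),R=(372,395)).items():
    b=box.copy(); b[195:285,u0:u1]=1; rect(b&(z>.095)&(z<.112),side)
s=W['scene']
for n,ww in W.items():
    m=(ww[...,2]>.09)&(ww[...,2]<.099)&(ww[...,1]>.15)&(ww[...,1]<.5)&(ww[...,0]>.3)&(ww[...,0]<.8)
    p=ww[m]; print(n,len(p), p.mean(0) if len(p) else '')
E
```

```text
movement top 148 ((498.4897155761719, 234.4954833984375), (68.41405487060547, 45.307403564453125), 75.01049041748047) z med 0.0860985272873399 [0.0811007  0.09128341]
movement all 383 ((494.45416259765625, 235.72801208496094), (68.71527099609375, 53.99689483642578), 74.99716186523438) z med 0.06330337079566886 [0.02799977 0.08998298]
holder all 7733 ((511.4307861328125, -111.64265441894531), (244.70130920410156, 337.5451354980469), 0.6237426400184631) z med 0.01898686246142211 [0.00913454 0.09191221]
seat 301 ((552.7205200195312, -108.62896728515625), (49.110172271728516, 44.296058654785156), 0.960991621017456) z med 0.029003960994396297 [0.02519429 0.03332506]
jawtops 361 ((496.07281494140625, -109.11154174804688), (164.0149688720703, 137.42930603027344), 0.962316632270813) z med 0.10050366682741776 [0.09608538 0.10570835]
L 167 ((552.6638793945312, -53.86096954345703), (48.9911003112793, 28.844152450561523), 0.9667065739631653) z med 0.10070331575260007 [0.0966683  0.10558148]
R 180 ((554.3268432617188, -162.28152465820312), (49.15765380859375, 29.301162719726562), 0.2558099627494812) z med 0.10008078722533506 [0.0959419  0.10499521]
top 19 [0.49678107 0.24363876 0.09158723]
scene 12 [0.49767477 0.22833972 0.09122703]
```

View pics/crop.png

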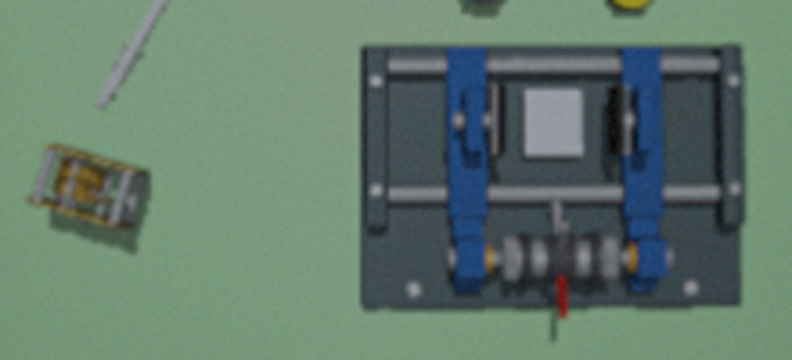

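View pics/crop2.png

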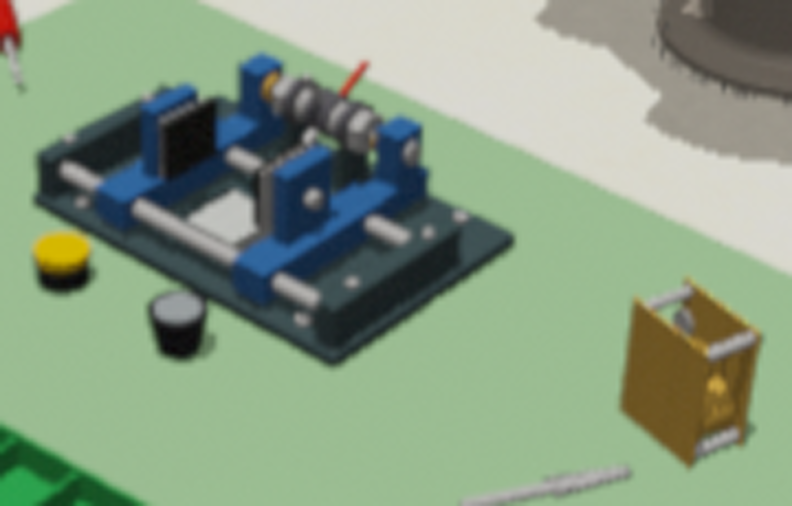

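Movement: upright at about (0.498, 0.2345), yaw about -15°, shaft towards -x. Seat at (0.553,-0.109), yaw about 0.7°. The pad gap looks to be about 77 mm, so I measure it and the red spoke's angle more closely.

```bash
python3 - <<'E'
from h import *
L={n:np.load('last_%s.npz'%n) for n in('top','scene')}
W={n:cloud(n,L[n]['d']) for n in L}
np.set_printoptions(precision=4,suppress=True,linewidth=180)
hol=lambda w:(w[...,0]>.38)&(w[...,0]<.66)&(w[...,1]>-.27)&(w[...,1]<.05)
for n in L:
    im=L[n]['im'].astype(int); w=W[n]; R,G,B=im[...,0],im[...,1],im[...,2]
    m=(R>120)&(R>2*G)&(R>2*B)&hol(w); p=w[m]; print(n,'red',len(p)); print(p[np.argsort(p[:,0])][::max(1,len(p)//14)])
    bl=(B>80)&(B>1.6*R)&hol(w)
    for s,nm in((1,'L'),(-1,'R')):
        q=w[bl&(s*(w[...,1]+.109)>0)]
        for lo,hi in((.02,.06),(.09,.11)):
            for x0,x1 in((.5,.52),(.53,.58),(.59,.63)):
                k=q[(q[:,2]>lo)&(q[:,2]<hi)&(q[:,0]>x0)&(q[:,0]<x1)]
                if len(k)>8: print(n,nm,lo,x0,len(k),'y',np.percentile(k[:,1],[2,50,98]),'z',np.median(k[:,2]))
# ray at fixed height row profile across the pads, top camera
c=optics.camera_model('top');K,R_,t=map(np.asarray,(c['K'],c['R'],c['t']))
def proj(P):
    q=P@R_.T+t; return cv2.projectPoints(np.atleast_2d(P).astype(float),cv2.Rodrigues(R_)[0],t.astype(float),K,np.array([c['k1'],0,0,0,0.]))[0].reshape(-1,2)
im=cv2.cvtColor(L['top']['im'],cv2.COLOR_RGB2GRAY).astype(np.float32)
ys=np.arange(-.185,-.034,.0015); prof=0
for x in np.arange(.535,.572,.003):
    P=np.c_[np.full(len(ys),x),ys,np.full(len(ys),.099)]; uv=proj(P).astype(np.float32)
    prof=prof+cv2.remap(im,uv[:,0].reshape(1,-1),uv[:,1].reshape(1,-1),cv2.INTER_LINEAR)[0]
prof/=13
print(np.c_[ys*1000,prof].reshape(-1,2)[:, :].round(1).reshape(-1).tolist())
E
```

```text
top red 0
[]
top L 0.02 0.5 86 y [-0.0564 -0.0432 -0.0297] z 0.04597189491132473
top L 0.02 0.53 67 y [-0.0429 -0.0319 -0.0287] z 0.046431477814405646
top L 0.02 0.59 77 y [-0.0554 -0.0418 -0.0284] z 0.04639874487473662
top L 0.09 0.53 102 y [-0.0527 -0.0451 -0.0394] z 0.10187862454735588
top R 0.02 0.5 76 y [-0.1896 -0.1749 -0.1606] z 0.04549281358902228
top R 0.02 0.53 26 y [-0.1884 -0.1872 -0.1671] z 0.04625872131752011
top R 0.02 0.59 85 y [-0.1874 -0.173  -0.1597] z 0.04611773779311574
top R 0.09 0.53 107 y [-0.1767 -0.1686 -0.1622] z 0.10160197013650234
scene red 6
[[ 0.418  -0.1126  0.0949]
 [ 0.4229 -0.1125  0.0933]
 [ 0.4237 -0.1156  0.0851]
 [ 0.4248 -0.1149  0.0895]
 [ 0.4289 -0.1153  0.0837]
 [ 0.4318 -0.1167  0.0806]]
scene L 0.02 0.5 36 y [-0.0593 -0.0417 -0.0311] z 0.04675709491449666
scene L 0.02 0.53 75 y [-0.0624 -0.0387 -0.031 ] z 0.04676250446923435
scene L 0.02 0.59 70 y [-0.0577 -0.0428 -0.0295] z 0.0454877415562344
scene L 0.09 0.53 56 y [-0.0606 -0.0471 -0.0411] z 0.10206974807983621
scene R 0.02 0.5 10 y [-0.2334 -0.1659 -0.1609] z 0.04716383059530646
scene R
[... 905 characters left out ...]
.5, 152.7, -110.0, 152.9, -108.5, 152.8, -107.0, 152.4, -105.5, 152.3, -104.0, 152.4, -102.5, 152.9, -101.0, 153.1, -99.5, 152.9, -98.0, 152.9, -96.5, 153.0, -95.0, 152.9, -93.5, 152.7, -92.0, 152.7, -90.5, 152.8, -89.0, 153.1, -87.5, 154.0, -86.0, 154.9, -84.5, 150.2, -83.0, 137.1, -81.5, 105.5, -80.0, 84.5, -78.5, 70.3, -77.0, 70.9, -75.5, 73.4, -74.0, 74.5, -72.5, 74.3, -71.0, 72.5, -69.5, 63.7, -68.0, 51.8, -66.5, 37.0, -65.0, 32.4, -63.5, 50.3, -62.0, 72.2, -60.5, 96.4, -59.0, 87.8, -57.5, 75.2, -56.0, 66.4, -54.5, 61.8, -53.0, 61.8, -51.5, 63.5, -50.0, 65.4, -48.5, 65.0, -47.0, 64.8, -45.5, 65.3, -44.0, 64.7, -42.5, 63.2, -41.0, 57.7, -39.5, 53.5, -38.0, 55.4, -36.5, 60.6, -35.0, 70.3]
```

```bash
cat >> h.py <<'E'
def down(deg):
    a=np.radians(deg+90)/2; return [float(np.cos(a)),float(np.sin(a)),0.,0.]
YAW=0.96
E
cat > a.py <<'E'
from h import *
np.set_printoptions(precision=4,suppress=True)
for f in (0,180,-180):
    for p,d in(([.498,.2345,.084],-15),([.553,-.1075,.12],YAW)):
        q=r.solve_ik(p,down(d+f)); print(f,None if q is None else np.array(q))
f=0
p=[.4985,.2345]; q=down(-15+f)
command_gripper(.085,force=60)
r.reach([*p,.22],q); print(r.move_straight([*p,.12],speed=.2), r.move_straight([*p,.084],speed=.06,max_force=15))
print(r.read_state()['contact_force'],r.read_state()['eef_pos'])
command_gripper(.03,force=60); s=r.read_state(); print('w',s['grip_width'])
r.move_straight([*p,.25],speed=.15); s=r.read_state(); print('w',s['grip_width'],s['contact_force'],s['time_s'])
r.reach([.553,-.1075,.25],down(YAW+f)); 
r.move_straight([.553,-.1075,.205],speed=.15)
im,d=grab('scene'); save('hover.png',im,(255,85,435,250),4); im,d=grab('top'); 
s=r.read_state(); print(s['grip_width'],s['eef_pos'],s['contact_force'],s['torque'],s['time_s'])
E
python3 a.py
```

```text
0 [ 0.3008  0.581   1.6648 -0.      0.8957  0.5626]
0 [-0.328   0.5511  1.5954 -0.      0.9951 -0.3448]
180 [ 0.3008  0.581   1.6648 -0.      0.8957 -2.579 ]
180 [-0.328   0.5511  1.5954 -0.      0.9951  2.7968]
-180 [ 0.3008  0.581   1.6648 -0.      0.8957 -2.579 ]
-180 [-0.328   0.5511  1.5954 -0.      0.9951  2.7968]
False False
[0.9899 0.3782 0.6721] [0.4986 0.2345 0.084 ]
w 0.042958668414191506
w 0.04317989749529573 [ -0.7292  -0.2304 -10.0145] 6.1667
0.04335272986675352 [ 0.5539 -0.1073  0.2064] [ 0.4517 -0.1303 -9.9643] [-0.0453 -0.0245  0.0061] 8.025
```

View pics/hover.png

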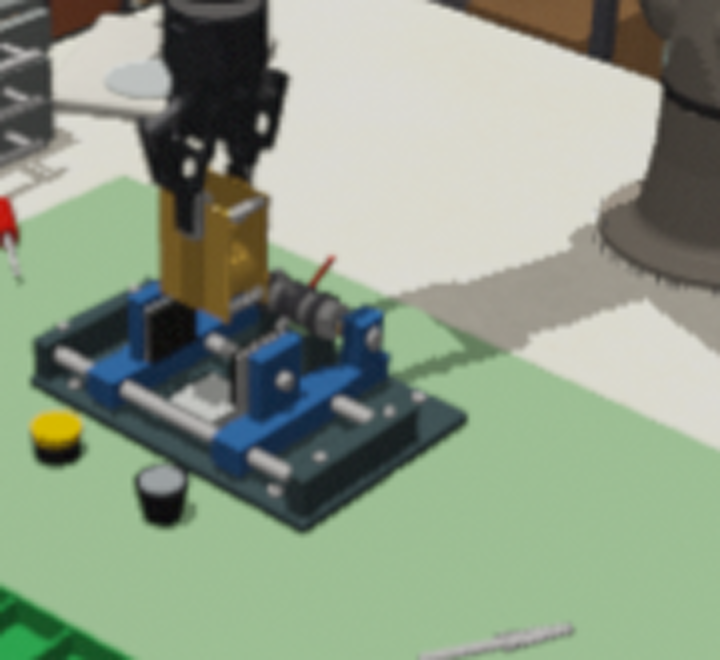

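```bash
python3 - <<'E'
from h import *
np.set_printoptions(precision=4,suppress=True)
L=np.load('last_scene.npz'); w=cloud('scene',L['d']); im=L['im'].astype(int)
R,G,B=im[...,0],im[...,1],im[...,2]
m=(R>1.5*B)&(R>70)&(w[...,2]>.11)&(w[...,2]<.22)&(abs(w[...,0]-.553)<.06)&(abs(w[...,1]+.108)<.07)
p=w[m]; print(len(p)); 
f=p[abs(p[:,0]-np.median(p[p[:,0]>.565][:,0]))<.005]
print('front face x',np.median(f[:,0]),'y',np.percentile(f[:,1],[0,2,50,98,100]),'z',np.percentile(f[:,2],[0,2,98,100]))
for z in np.arange(.115,.21,.01):
    k=f[abs(f[:,2]-z)<.005]
    if len(k): print(z.round(3),len(k),k[:,1].min(),k[:,1].max())
A=np.c_[f[:,1],np.ones(len(f))]; print('yaw',np.degrees(-np.linalg.lstsq(A,f[:,0],rcond=None)[0][0]))
E
```

```text
651
front face x 0.5767817131089751 y [-0.1435 -0.1405 -0.1026 -0.0746 -0.0724] z [0.1209 0.1253 0.2088 0.2121]
0.125 25 -0.13728210725288678 -0.07648111640546215
0.135 52 -0.14145856555672384 -0.07390556851190389
0.145 52 -0.14072833981873792 -0.07522018043494158
0.155 52 -0.14071009194878603 -0.07541780211150621
0.165 48 -0.1434638908708858 -0.07236802814642901
0.175 42 -0.14264358546721537 -0.07393424803219266
0.185 31 -0.14050413771382397 -0.0742694015951667
0.195 28 -0.14072617925454387 -0.07410806020633341
0.205 27 -0.13995292537315893 -0.07427990950778798
yaw 0.4890092030983711
```

The hover picture shows the movement upright in the fingers and over the seat. It measures y -0.141 to -0.074, centre -0.1075, yaw 0.5°, so about 4 mm of room to each pad. I'll lower it and release.

```bash
cat > b.py <<'E'
from h import *
np.set_printoptions(precision=4,suppress=True)
q=down(YAW); p=[.5527,-.1075]
print(r.move_straight([*p,.13],q,speed=.12,max_force=8))
s=r.read_state(); print(s['eef_pos'],s['contact_force'])
hit=r.move_straight([*p,.110],q,speed=.03,max_force=5)
s=r.read_state(); print(hit,s['eef_pos'],s['contact_force'])
if hit and s['eef_pos'][2]<.118:
    command_gripper(.062); s=r.read_state(); print(s['eef_pos'],s['contact_force'],s['grip_width'])
    z=s['eef_pos'][2]
    r.move_straight([*p,z+.05],q,speed=.1); r.move_straight([*p,.25],q,speed=.25)
    command_gripper(0.0)
    im,d=grab('scene'); save('placed.png',im,(255,85,435,250),4)
print(r.read_state()['time_s'])
E
python3 b.py
```

```text
False
[ 0.5534 -0.1078  0.1309] [ 1.1971 -0.6717 -9.7033]
True [ 0.5527 -0.1075  0.1145] [-0.1915  1.1669  3.8452]
[ 0.5513 -0.107   0.1127] [-0.2392  0.1361 -0.7286] 0.061663568194989304
11.4667
```

View pics/placed.png

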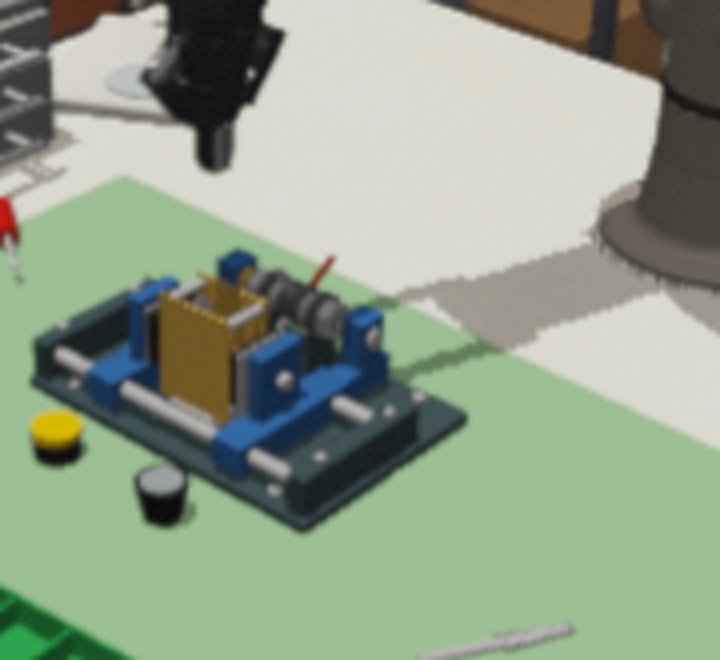

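```bash
cat >> h.py <<'E'
def measure(n='scene',zlo=.035,zhi=.125):
    L=np.load('last_%s.npz'%n); w=cloud(n,L['d']); im=L['im'].astype(int); R,G,B=im[...,0],im[...,1],im[...,2]
    m=(R>1.5*B)&(R>70)&(w[...,2]>zlo)&(w[...,2]<zhi)&(abs(w[...,0]-.575)<.012)&(abs(w[...,1]+.108)<.06)
    f=w[m]; up=f[f[:,2]>.104]
    A=np.c_[f[:,1],f[:,2],np.ones(len(f))]; c=np.linalg.lstsq(A,f[:,0],rcond=None)[0]
    print('face n',len(f),'x',np.median(f[:,0]),'y',np.percentile(up[:,1],[2,98]),'ztop',np.percentile(f[:,2],98),'yaw,tilt deg',np.degrees(-c[0]),np.degrees(c[1]))
    k=(R>100)&(R>1.8*G)&(R>1.8*B)&(abs(w[...,0]-.4527)<.06)&(abs(w[...,1]+.11)<.03)
    p=w[k]; 
    if len(p): t=np.degrees(np.arctan2(-(p[:,0]-.4527),p[:,2]-.07)); print('red n',len(p),'theta med',np.median(t),'tip',p[np.argmax(np.hypot(p[:,0]-.4527,p[:,2]-.07))])
E
python3 -c "
from h import *
measure()"
```

```text
face n 428 x 0.5762350579083095 y [-0.14019447 -0.07546228] ztop 0.11966111664561649 yaw,tilt deg 0.9740348507195974 0.12056137215257198
red n 1 theta med 53.09097561958765 tip [ 0.43517377 -0.11388208  0.08316339]
```

The movement stands square on the seat: top at z 0.1197, tilt 0.1°, yaw about 1°. The red spoke is at +54°, so the next spoke is at about -36°. First stroke is in steps, with a force log.

```bash
cat >> h.py <<'E'
AX=np.array([.4527,-.1103]); H=.030; HW=.011; Q=down(YAW-90)
TH=np.radians(np.arange(-60,61,.25))
XC=np.where(TH<0,-.05*np.sin(TH)+.0035*np.cos(TH),-H*np.tan(TH)+.0035/np.cos(TH))
def th_of(X): return np.degrees(np.interp(-X,-XC,TH))
def pos(X,z=.07+H+.025): return [AX[0]+X+HW,AX[1]+.0,z]
def sample():
    s=r.read_state(); return s['eef_pos'][0]-AX[0]-HW, np.array(s['contact_force']), s
def stroke(x0,x1,step,first=False,stop=None,fmax=14):
    """push face from x0 to x1; log (theta, Fx, Fz, tau)."""
    if first: r.reach(pos(x0,.25),Q)
    else:
        e=r.read_state()['eef_pos']; r.move_straight([e[0]+.004,e[1],e[2]],speed=.1); r.move_straight([e[0]+.004,e[1],.165],Q,speed=.3); r.move_straight(pos(x0,.165),Q,speed=.3)
    if r.move_straight(pos(x0),Q,speed=.2,max_force=12): print('HIT on descent',r.read_state()['eef_pos']); return
    r.hold(.15); F0=np.mean([sample()[1]],axis=0); log=[]; X=x0
    while X>x1+1e-6:
        X=max(X-step,x1); hit=r.move_straight(pos(X),Q,speed=.06,max_force=fmax)
        x,F,s=sample(); F=F-F0; th=th_of(x); z=.05*np.cos(np.radians(th)) if th<0 else H
        tau=F[0]*z-F[2]*x; log.append((th,*F,tau,s['time_s'])); 
        print('X %.1f th %.1f F %.2f %.2f %.2f tau %.3f t %.2f %s'%(x*1e3,th,*F,tau,s['time_s'],'HIT' if hit else ''))
        if hit or (stop and stop(log)): break
    return log
E
python3 - <<'E'
from h import *
print(np.round(r.solve_ik(pos(.042),Q),3))
stroke(.044,-.024,.006,first=True)
grab('scene'); measure()
E
```

```text
[-0.363  0.474  1.721 -0.     0.946  1.191]
X 37.7 th -44.8 F 0.14 0.58 -0.26 tau 0.015 t 14.02 
X 31.6 th -35.1 F 0.53 1.33 0.54 tau 0.005 t 14.27 
X 26.1 th -27.4 F 2.18 -0.65 1.06 tau 0.069 t 14.52 
X 21.1 th -21.0 F 4.11 -1.79 3.56 tau 0.117 t 14.77 
X 14.4 th -12.7 F 4.24 -1.54 3.46 tau 0.157 t 15.02 
X 7.6 th -4.8 F 2.54 -1.72 1.75 tau 0.113 t 15.27 
X 1.5 th 3.8 F 1.68 0.28 0.95 tau 0.049 t 15.52 
X -4.4 th 14.9 F 2.70 -1.04 0.60 tau 0.084 t 15.77 
X -10.2 th 25.2 F 3.15 -0.96 0.09 tau 0.095 t 16.02 
X -16.1 th 34.1 F 2.21 -0.59 0.34 tau 0.072 t 16.27 
X -22.2 th 41.9 F 2.62 -0.18 1.12 tau 0.103 t 16.52 
X -23.8 th 43.7 F 3.45 -0.13 0.24 tau 0.109 t 16.77 
face n 417 x 0.576298359008876 y [-0.1420553  -0.07524216] ztop 0.11911728389274256 yaw,tilt deg -0.07489423670209927 -0.08373399659252061
```

```bash
cat >> h.py <<'E'
def sample(n=6):
    a=[]
    for i in range(n): 
        s=r.read_state(); a.append([*s['contact_force'],s['eef_pos'][0]]); r.hold(.02)
    a=np.array(a).mean(0); return a[3]-AX[0]-HW, a[:3], s
E
python3 - <<'E'
from h import *
stroke(.046,-.0245,.0075)
E
```

```text
X 38.4 th -45.9 F 0.08 -0.59 -0.15 tau 0.009 t 18.68 
X 34.5 th -39.5 F 2.52 0.95 4.89 tau -0.072 t 18.98 HIT
```

The force rose at -40° with a large Fz. The fingertip is either riding up on the spoke's end or jamming against it by friction. I back off and look.

```bash
python3 - <<'E'
from h import *
np.set_printoptions(precision=4,suppress=True,linewidth=160)
e=r.read_state()['eef_pos']; print(e)
r.move_straight([e[0]+.006,e[1],e[2]],speed=.1); r.move_straight(pos(.055,.19),Q,speed=.3)
im,d=grab('scene'); measure(); save('spoke.png',im,(300,135,370,190),9)
w=cloud('scene',d); m=(abs(w[...,1]+.1103)<.006)&(w[...,2]>.086)&(w[...,2]<.13)&(abs(w[...,0]-.4527)<.055)
p=w[m]; v,u=np.nonzero(m); print(np.c_[u,v,p,np.degrees(np.arctan2(AX[0]-p[:,0],p[:,2]-.07)),im[m]][:40])
E
```

```text
[ 0.4982 -0.1107  0.1265]
face n 419 x 0.5763357373666499 y [-0.1417 -0.076 ] ztop 0.11889654030178583 yaw,tilt deg 0.5458375770475841 -0.006671242698551909
[[335.     147.       0.426   -0.1147   0.1081  35.0455 172.     171.     163.    ]
 [335.     148.       0.4271  -0.1135   0.1054  35.8971 139.     138.     132.    ]
 [336.     148.       0.4268  -0.1096   0.1068  35.0704 145.     144.     136.    ]
 [335.     149.       0.4316  -0.1096   0.1052  30.9672 127.     126.     121.    ]
 [336.     149.       0.4256  -0.1105   0.1024  39.8531 176.     175.     164.    ]
 [334.     150.       0.4322  -0.1131   0.1004  34.0296 133.     134.     126.    ]
 [335.     150.       0.4321  -0.109    0.102   32.8007 134.     136.     126.    ]
 [333.     151.       0.4349  -0.1147   0.0973  33.0384 131.     144.     124.    ]
 [334.     151.       0.4355  -0.11     0.0994  30.3347 116.     120.     112.    ]
 [333.     152.       0.4365  -0.1132   0.0949  33.0923 119.     126.     115.    ]
 [334.     152.       0.4308  -0.1139   0.0923  44.5012 114.     127.     110.    ]
 [332.     153.    
[... 1381 characters left out ...]
 57.      56.      60.    ]
 [331.     157.       0.455   -0.1048   0.0878  -7.4054  58.      56.      60.    ]
 [323.     158.       0.4886  -0.1082   0.0969 -53.1734  83.      82.      81.    ]
 [324.     158.       0.4762  -0.1151   0.0888 -51.2966  76.      75.      74.    ]
 [325.     158.       0.4771  -0.1102   0.0912 -48.95    79.      78.      78.    ]
 [326.     158.       0.4716  -0.1109   0.0886 -45.3891  81.      80.      79.    ]
 [329.     158.       0.4631  -0.1059   0.0871 -31.3022  56.      56.      59.    ]
 [324.     159.       0.4779  -0.1135   0.0866 -56.6066  65.      64.      65.    ]
 [325.     159.       0.476   -0.1111   0.0868 -54.1658  66.      65.      65.    ]]
```

View pics/spoke.png

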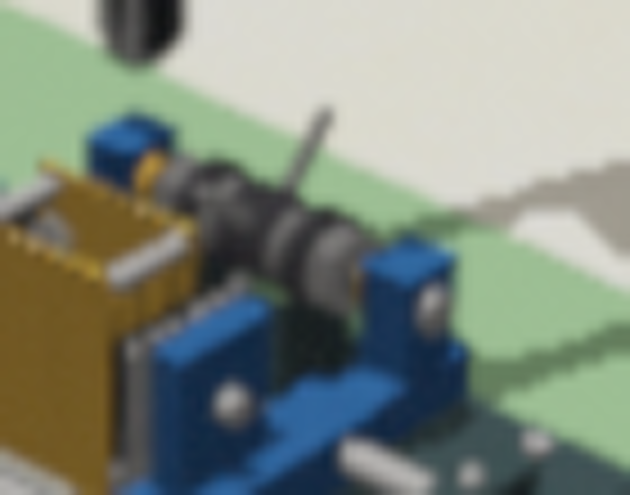

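The spokes read about +36° and -51°. The closed fingertips are rounded and narrower than I assumed, about ±8 mm, so stroke 1 reached only about 38° and the next descent rode over the spoke's end. I'll go in lower and follow the arc.

```bash
cat >> h.py <<'E'
HW=.0083
def wp(deg,t0):
    t=np.radians(deg); c0=np.cos(np.radians(t0))
    rise=lambda a:.021+.05*max(0,np.cos(np.radians(a))-c0)
    h=rise(deg) if deg<-20 else (.028 if deg>10 else np.interp(deg,[-20,10],[rise(-20),.028]))
    X=-.05*np.sin(t)+.0035*np.cos(t) if t<0 else -h*np.tan(t)+.0035/np.cos(t)
    return X,h
def stroke(t0,degs,stop=None,fmax=20,speed=.06,n=6):
    e=r.read_state()['eef_pos']
    if e[2]<.16: r.move_straight([e[0]+.004,e[1],e[2]],speed=.1); r.move_straight([e[0]+.004,e[1],.165],Q,speed=.3)
    X0=wp(t0,t0)[0]+.008; g=lambda X,h:[AX[0]+X+HW,AX[1],.07+h+.025]
    r.move_straight(g(X0,.095),Q,speed=.3)
    if r.move_straight(g(X0,.021),Q,speed=.2,max_force=12): print('HIT on descent',r.read_state()['eef_pos']); return
    r.hold(.1); F0=sample(n)[1]; log=[]
    for d in degs:
        X,h=wp(d,t0); hit=r.move_straight(g(X,h),Q,speed=speed,max_force=fmax)
        x,F,s=sample(n); F=F-F0; hz=s['eef_pos'][2]-.095
        z=.05*np.cos(np.radians(d)) if d<0 else hz
        tau=F[0]*z-F[2]*x
        log.append((d,tau)); print('th %.0f X %.1f/%.1f h %.1f F %.2f %.2f %.2f tau %.3f t %.2f %s'%(d,x*1e3,X*1e3,hz*1e3,*F,tau,s['time_s'],'HIT' if hit else ''))
        if hit or (stop and stop(log)): break
    return log
E
python3 - <<'E'
from h import *
stroke(-52,[-50,-40,-30,-20,-10,0,10,20,30,40,50])
E
```

```text
th -50 X 40.3/40.6 h 22.6 F 0.32 0.57 -0.13 tau 0.016 t 21.02 
th -40 X 35.1/34.8 h 28.8 F 2.27 0.23 0.95 tau 0.054 t 21.41 
th -30 X 28.1/28.0 h 33.5 F 2.24 -0.09 1.26 tau 0.062 t 21.80 
th -20 X 20.3/20.4 h 37.1 F 2.43 -0.08 1.47 tau 0.084 t 22.19 
th -10 X 11.9/12.1 h 33.9 F 2.05 -0.52 0.55 tau 0.094 t 22.59 
th 0 X 3.1/3.5 h 30.9 F 1.35 -0.36 0.50 tau 0.040 t 22.99 
th 10 X -1.2/-1.4 h 28.1 F 3.41 -0.78 1.24 tau 0.097 t 23.34 
th 20 X -6.6/-6.5 h 27.9 F 3.21 -1.23 -0.97 tau 0.083 t 23.69 
th 30 X -12.3/-12.1 h 27.9 F 3.05 0.19 -0.53 tau 0.079 t 24.04 
th 40 X -19.1/-18.9 h 27.9 F 2.53 0.28 0.06 tau 0.072 t 24.41 
th 50 X -28.3/-27.9 h 27.9 F 1.06 0.14 1.35 tau 0.068 t 24.81
```

```bash
python3 - <<'E'
from h import *
stop=lambda L: len(L)>2 and min(L[-1][1],L[-2][1])>.15
stroke(-46,[-44,-38,-30,-20,-10,0,8,16,24,32,40,48],stop=stop,n=8)
e=r.read_state()['eef_pos']; r.move_straight([e[0]+.005,e[1],e[2]],speed=.1); r.move_straight([e[0]+.03,e[1],.19],Q,speed=.3)
im,d=grab('scene'); measure(); save('s3.png',im,(300,130,370,190),9)
w=cloud('scene',d); m=(abs(w[...,1]+.1103)<.006)&(w[...,2]>.09)&(w[...,2]<.13)&(abs(w[...,0]-.4527)<.055)
p=w[m]; t=np.degrees(np.arctan2(AX[0]-p[:,0],p[:,2]-.07)); print(np.sort(t).round(0), r.read_state()['time_s'])
E
```

```text
th -44 X 37.1/37.3 h 22.4 F 0.12 -0.05 -0.40 tau 0.019 t 26.93 
th -38 X 34.0/33.5 h 26.0 F 2.14 -0.06 1.12 tau 0.046 t 27.32 
th -30 X 28.4/28.0 h 29.7 F 2.93 0.02 1.85 tau 0.075 t 27.72 
th -20 X 20.5/20.4 h 33.1 F 3.27 -0.45 2.55 tau 0.101 t 28.14 
th -10 X 11.6/12.1 h 31.1 F 1.59 -0.53 0.90 tau 0.068 t 28.57 
th 0 X 3.2/3.5 h 29.6 F 1.51 -0.63 0.85 tau 0.042 t 29.00 
th 8 X -0.2/-0.4 h 28.5 F 3.40 -1.01 2.33 tau 0.097 t 29.38 
th 16 X -4.4/-4.4 h 28.0 F 2.65 -1.82 1.94 tau 0.083 t 29.77 
th 24 X -8.8/-8.6 h 27.9 F 2.87 -1.23 0.67 tau 0.086 t 30.15 
th 32 X -13.5/-13.4 h 27.9 F 3.14 -0.54 -0.71 tau 0.078 t 30.53 
th 40 X -19.2/-18.9 h 27.9 F 2.44 -0.14 0.53 tau 0.078 t 30.92 
th 48 X -26.1/-25.9 h 27.9 F 1.75 -0.26 1.33 tau 0.084 t 31.32 
face n 416 x 0.5764931541052621 y [-0.14187499 -0.07581206] ztop 0.11960915349321015 yaw,tilt deg 0.5046628520368662 -0.2054947496594741
red n 7 theta med -40.51030189865831 tip [ 0.48982208 -0.10737339  0.10837549]
[-49. -48. -48. -46. -45. -44. -44. -44. -41. -40. -39.  31.  37.  38.
  41.  41.  41.  41.  42.  43.  43.  45.  46.  48.  50.  52.] 32.025
```

View pics/s3.png

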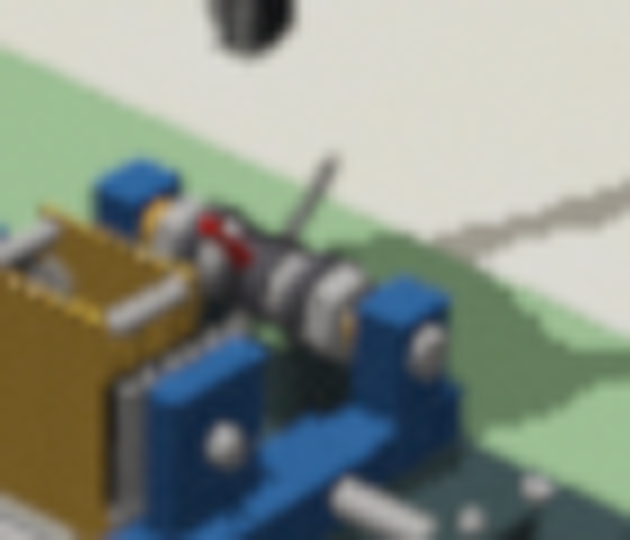

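Red is now at -44°, so about 262° turned, and the torque is still the free value (about 0.08 held). The picture shows the left pad close to the movement but not bearing. Stroke 4 goes in finer steps, compared with the free-turning baseline.

```bash
cat >> h.py <<'E'
BT=[-38,-30,-20,-10,0,8,16,24,32,40,50]; BV=[.05,.068,.092,.081,.041,.097,.083,.083,.079,.075,.076]
def stop4(L): 
    ex=[t-np.interp(d,BT,BV) for d,t in L[-2:]]; print('   excess %.3f'%ex[-1]); return len(L)>2 and min(ex)>.085
E
python3 - <<'E'
from h import *
stroke(-46,[-44,-38,-30,-20,-10,0,5,10,15,20,25,30,35,40,45,50],stop=stop4,n=8)
E
```

```text
th -44 X 37.0/37.3 h 22.3 F 0.36 -0.24 0.18 tau 0.006 t 33.48 
   excess -0.044
th -38 X 33.6/33.5 h 25.8 F 1.76 0.29 1.06 tau 0.034 t 33.87 
   excess -0.016
th -30 X 28.1/28.0 h 29.6 F 1.60 -0.16 1.56 tau 0.025 t 34.27 
   excess -0.043
th -20 X 20.5/20.4 h 33.2 F 2.51 -0.69 2.18 tau 0.073 t 34.69 
   excess -0.019
th -10 X 12.7/12.1 h 31.7 F 4.83 -1.67 3.15 tau 0.198 t 35.12 
   excess 0.117
th 0 X 3.8/3.5 h 29.8 F 4.36 -1.38 3.80 tau 0.116 t 35.55 
   excess 0.075
th 5 X 2.0/1.0 h 29.3 F 6.37 -1.39 4.49 tau 0.178 t 35.93 
   excess 0.102
th 10 X -0.0/-1.4 h 28.7 F 6.69 -1.66 6.00 tau 0.192 t 36.32 
   excess 0.099
```

```bash
python3 - <<'E'
from h import *
g=lambda X,h:[AX[0]+X+HW,AX[1],.07+h+.025]
for d in (14,18,21,24):
    X,h=wp(d,-46); hit=r.move_straight(g(X,.028),Q,speed=.04,max_force=8)
    x,F,s=sample(10); hz=s['eef_pos'][2]-.095; tt=np.radians(np.arange(0,50,.2)); xa=-hz*np.tan(tt)+.0035/np.cos(tt); th=np.degrees(np.interp(-x,-xa,tt))
    tau=F[0]*hz-F[2]*x; print(d,'X %.1f/%.1f th %.1f h %.1f F %s tau %.3f t %.2f'%(x*1e3,X*1e3,th,hz*1e3,F.round(2),tau,s['time_s']),hit)
    if hit or th>21: break
e=s['eef_pos']; r.move_straight([e[0]+.012,e[1],e[2]],speed=.1); r.move_straight([e[0]+.03,e[1],.19],Q,speed=.3)
im,d=grab('scene'); measure(); save('s4.png',im,(270,120,370,205),7)
E
```

```text
14 X -2.0/-3.4 th 11.1 h 28.5 F [ 7.23 -1.66  4.67] tau 0.216 t 36.73 False
18 X -4.1/-5.4 th 15.3 h 28.4 F [ 7.39 -1.73  3.09] tau 0.223 t 37.15 False
21 X -5.6/-7.0 th 18.3 h 28.3 F [ 7.95 -1.58  1.12] tau 0.231 t 37.57 False
24 X -7.2/-8.6 th 21.4 h 28.1 F [ 8.67 -2.15 -0.42] tau 0.241 t 37.98 False
face n 413 x 0.5762547041599647 y [-0.14172238 -0.07544504] ztop 0.11977017219013407 yaw,tilt deg 0.5401417249601598 -0.05898344989832871
```

View pics/s4.png

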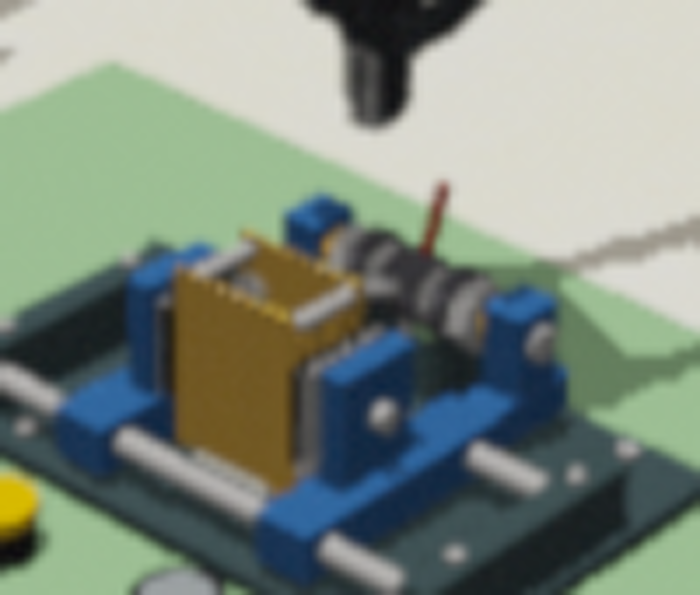

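Both pads bear. The held torque rose steadily from 0.19 at 7° to 0.24 at 21°, at about the expected slope. The torque began to rise between -22° and -10°, so the nip is about 31–43°, or 57° at the very most. That is about 47–65 N, inside the 33–100 N window. I back away, check for creep and bystanders, then hand in.

```bash
python3 - <<'E'
from h import *
def spokes(im,d):
    w=cloud('scene',d); R,G,B=[im[...,i].astype(int) for i in range(3)]
    m=(abs(w[...,1]+.1103)<.012)&(w[...,2]>.09)&(w[...,2]<.13)&(abs(w[...,0]-.4527)<.055)&(R>1.4*G)
    p=w[m]; t=np.degrees(np.arctan2(AX[0]-p[:,0],p[:,2]-.07)); print('red',len(t),np.median(t) if len(t) else '')
L=np.load('last_scene.npz'); spokes(L['im'],L['d'])
e=r.read_state()['eef_pos']; r.move_straight([e[0]-.02,e[1],.28],Q,speed=.25); r.hold(1.5)
im,d=grab('scene'); spokes(im,d); measure()
i0=cv2.imread('pics/scene0.png')[...,::-1]
df=np.abs(im.astype(int)-i0).max(2)
for n,(u,v) in dict(loupe=(295,208),oil=(269,194),tweezers=(378,245),spect=(450,292),dome=(208,170),driver=(256,143)).items(): print(n,(df[v-12:v+12,u-18:u+18]>60).sum())
print(r.read_state()['time_s'],r.read_state()['contact_force'])
r.finish_job()
E
```

```text
red 6 15.53045709561113
red 13 13.873091160193962
face n 412 x 0.57649917274107 y [-0.14029779 -0.07446026] ztop 0.11976525422108389 yaw,tilt deg 0.590085553488322 0.07584320728812395
red n 4 theta med 15.026895892993483 tip [ 0.4433097  -0.11189147  0.10896553]
loupe 0
oil 2
tweezers 0
spect 0
dome 0
driver 0
40.7833 [ 0.76804221  0.38476897 -0.60688255]
the job is handed in; nothing more can be done
```

The movement is on the seat and the jaws are nipped up on it; I handed the job in at 40.8 s of the 72 s allowed. No verdict is reported, and I had no direct reading of the pad force.

**What I did:** I pinched the movement across its 44 mm and set it on the seat, with about 4 mm of room at each pad. I then turned the turnbuckle about 320° in four strokes. Stroke 2 first met the spoke's end, because the closed fingertips are narrower than I assumed. I stopped it, re-aimed lower and followed the arc.

**Last checks:**
- **Movement:** it stands upright (tilt 0.1°, top at z 0.120), with yaw 0.6° against the holder's 1°. Its y centre is -0.107 against the seat's -0.109.
- **Clear of the scene:** the bystanders look unchanged in the scene picture, and the arm is clear with near-zero force.
- **Grip:** the held torque rose from about 0.08 N m turning freely to 0.24 N m. I put the nip at 31–43° past contact, roughly 47–65 N per pad, on the given rubber stiffness.

**Checks that disagreed:**
- **Nip angle:** taking the free-turning torque as the baseline instead gives 57°, about 85 N. That is still under the 100 N limit but at the upper end.
- **Spoke angle:** the camera shows the red spoke at about 14–15°, where the finger position gave 21°. This may be measurement error or slight spring-back. Even taking all 7° off, I expect more than 33 N. Two pictures taken 1.5 s or more apart agreed within about 2° (15.5°, then 13.9°), so I saw no clear creep.

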